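# Size a red bead rod in the ring tower

## Task

Check the size of the bright red bead rod in the four-ring sizing tower: lower it upright from above through the two wide rings until the yellow ring stops it, and leave it standing there on the yellow ring. Lower it gently rather than dropping it, and leave the thick pink rod and the thin dark rod standing where they are.

Things in the scene. Friction and masses are not known exactly. Their poses are not given: they have to be found in the camera images.
- red_rod_center (a point): Bright red resin rod to be sized: solid cylinder, 36 mm diameter, 140 mm long, about 170 g, standing loose on the bench. The point is its centre, 70 mm above its foot; z runs up along it. Other rods are 100 mm or more away in y: fingers closing along x have most room. Grip it in its top 40 mm so that the fingers stay above the tower.
- stop_ring (a point): Centre of the top face of the yellow third ring of the fixed sizing tower, 64 mm above the bench. Four level rings, 8 mm thick, on one vertical axis; top faces +56, +28, 0, -28 mm from here; bores 70, 58, 26 (yellow), 16 mm; top ring 88 mm outside. Column 14 mm thick, 62 mm from the axis along +y here, top 124 mm above the bench, the highest part. Base 110 x 140 mm.
- thick_rod: Bystander: thick pale-pink resin rod, 64 mm diameter, 100 mm tall, standing loose on the bench. Origin at the centre of its foot. To be left standing.
- thin_rod: Bystander: thin dark-red resin rod, 22 mm diameter, 80 mm tall, standing loose on the bench. Origin at the centre of its foot. To be left standing.
There are look-alikes about, which are no part of the job. What is shaped like the part that bears red_rod_center but grey or purple is not meant.

How it is judged:
By the outcome, as a careful person would: the job done as asked, in the order asked, and still so for the second after the job is handed in, with the robot touching nothing.
It also fails if it takes over 38 s, if anything falls off the work surface, if the arm or the gripper's body presses on something with over 40 N, if the wrist force passes 120 N, or if a joint passes its speed limit or range.

## Robot

A 7-joint arm with a two-finger parallel gripper is mounted at the origin on the work surface. World frame = base frame: x ahead of the robot, y to its left, z up, the work surface at z = 0. Lengths are in mm, angles in rad, forces in N, time in s.
With the tool pointing down it reaches from about 425 to 1025 mm from the base axis. Payload 3.6 kg.
Tool frame: the origin (TCP) lies midway between the tips of the shut fingers; the grasp point (between the pads) lies 19 mm behind it; x points along the fingers, z is the direction in which the jaws open and shut, and the axes are right-handed (so a half turn about x gives the same grasp; the last joint's range is limited). The gripper opens to 85 mm and grips with 20 to 120 N. Pads are 22 mm wide; open, the fingers measure 114 mm over their backs; the gripper's body (76 mm by 85 mm) begins 54 mm behind the grasp point. The pads swing forward as they close: fully open they stand 13 mm farther back than shut.
Start: joints at [1.071, 0.591, 0.048, 1.609, -0.033, 0.943, -0.034], TCP at [286.864, -665.837, 231.302] pointing down, gripper open.
Joint ranges: [-2.69, 2.69], [-0.47, 2.24], [-1.27, 1.36], [0.19, 2.51], [-1.53, 4.68], [0.08, 2.07], [-3.09, 3.09]. Speed limits (rad/s): [2.57, 2.57, 3.14, 3.14, 3.14, 3.14, 3.14].

## Interface

Orientations are given as a unit quaternion [x, y, z, w].
In Python, from bench import manip, jaws, solver, optics gives the robot as it stands. Calls block until the motion is done:
- manip.move_to(position, orientation): joint-space move of the TCP to a pose.
- manip.line_to(position, rot=None, speed=150): straight line of the TCP; rot=None keeps the orientation; speed is the mean speed in mm/s.
- manip.move_j(angles): joint-space move.
- jaws.move_gripper(opening, force=None): finger opening in mm; force is the grip in N (None keeps the last); returns when the fingers have stopped.
- manip.wait(seconds).
- solver.inverse_kinematics(position, orientation): joint angles nearest the present ones, or None.
- manip.get_state(): the state.
- optics.grab_frame(name): name is "scene" or "side" or "wrist"; returns a dict with "pixels" (420x560x3 uint8, red, green, blue), "fx", "fy", "cx", "cy" (pixels), "position" and "rotation" of the camera in the world; the wrist camera has in their place "mount" (4x4, takes a point from camera to tool coordinates, whose origin is the TCP and whose axes are the tool frame's). Camera axes: x right, y down, z forward; pixel columns grow to the right and rows downward; lengths in mm; the calibration is good to about 2 mm. The wrist camera is an equidistant fisheye: a pixel r from the principal point sees the ray r / f radians off the axis. A picture is of the moment at which its call begins: read the wrist's pose just before it. There is no depth.
A pose or a line that the arm cannot do raises manip.IKError and nothing moves.
- manip.sign_off(): hands the job in, once; it reports no verdict.
The state is a dict: "time": time; "joint_positions": joint angles; "dq": joint speeds; "effort": joint torques, N m; "eef_pos": TCP position; "tool_rot": TCP orientation; "wrist_force": force on the tool from outside, world axes, zero at the start; "wrist_torque": the same for the moment, N m; "opening": finger opening in mm.
Only numpy, scipy, OpenCV 4.12 (cv2) and the standard library are available. Lean on these libraries where they do the work, as an engineer would, in place of code of your own. Each camera call takes 0.05 s, during which the arm holds its last target.

## Working session

There is one attempt and no reset: what is moved stays moved. The work goes in short steps, each a Python script; the robot and the scene stay as the last script left them, time stands still between calls to the robot, and variables do not carry over. Pictures are saved under pics/ and viewed, and the job is handed in when it is done.

```bash
mkdir -p pics; ls; python3 - <<'E'
from bench import manip, jaws, solver, optics
import cv2,numpy as np
s=manip.get_state();print(s)
for n in ["scene","side","wrist"]:
    f=optics.grab_frame(n);cv2.imwrite(f"pics/{n}0.png",f["pixels"][:,:,::-1])
    print(n,{k:(np.round(v,3).tolist() if k!="pixels" else 0) for k,v in f.items()})
E
```

```text
pics
{'time': 0.0, 'joint_positions': array([ 1.07051493,  0.5921258 ,  0.04826499,  1.60984963, -0.03329179,
        0.94268688, -0.03367854]), 'dq': array([ 9.94968672e-05, -1.15415717e-03, -1.14439972e-03, -1.63213970e-03,
        9.28607946e-04,  7.82449772e-04, -1.84577798e-04]), 'effort': array([ 1.42920849e-04, -5.48692381e+01,  1.54662475e+00, -1.98129290e+01,
        9.35893622e-03,  8.93295481e-03, -2.43406959e-06]), 'eef_pos': array([ 286.54237903, -665.05907518,  230.12499589]), 'tool_rot': array([ 0.38906352,  0.59140595, -0.38825223,  0.59002439]), 'wrist_force': array([-0.46560466, -0.12949559,  0.09699449]), 'wrist_torque': array([ 0.01488669, -0.01938247, -0.01377386]), 'opening': 85.52455969210476}
scene {'pixels': 0, 'fx': 399.657, 'fy': 399.657, 'cx': 283.923, 'cy': 213.811, 'position': [953.242, -315.756, 643.097], 'rotation': [0.837, 0.422, -0.158, -0.31]}
side {'pixels': 0, 'fx': 395.16, 'fy': 395.16, 'cx': 272.579, 'cy': 200.197, 'position': [174.737, 442.965, 597.455], 'rotation': [-0.299, 0.852, -0.404, 0.146]}
wrist {'pixels': 0, 'fx': 325.192, 'fy': 325.192, 'cx': 282.359, 'cy': 211.374, 'mount': [[0.001, -0.288, 0.958, -142.374], [0.001, -0.958, -0.288, 73.033], [1.0, 0.001, -0.0, -0.273], [0.0, 0.0, 0.0, 1.0]]}
```

View pics/scene0.png

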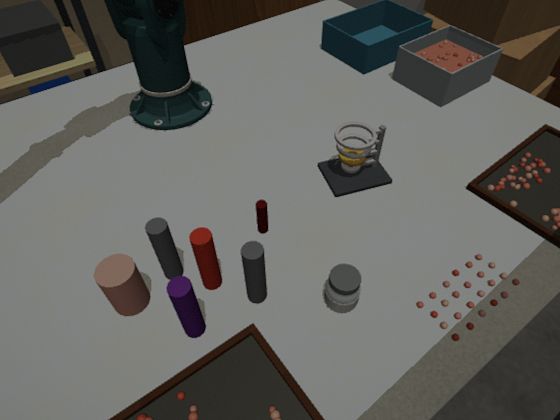

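View pics/side0.png

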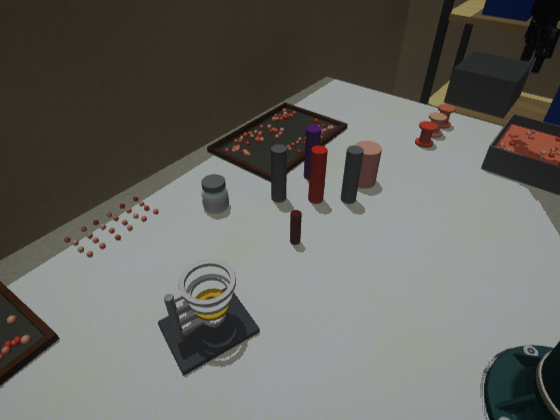

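View pics/wrist0.png

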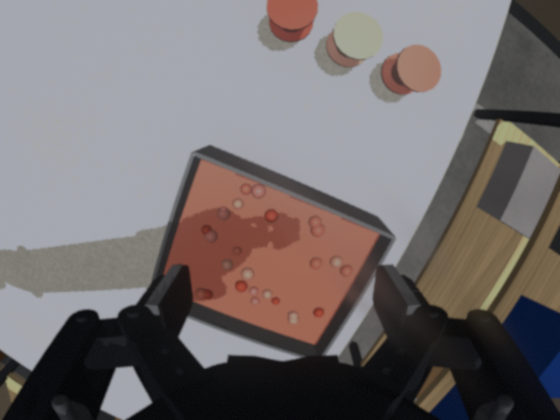

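The scene view shows the red rod at (207,259) with same-shaped rods that are grey at (165,248) and (254,272) and purple at (186,306). The thin dark rod is at (262,216), the thick pink rod at (123,285) and the tower at (355,150). Only the rod at (207,259) in the scene view, (317,175) in the side view, is bright red and 140 mm long, so it's the one meant. I'll confirm that in enlarged crops and measure.

```bash
cat > h.py <<'E'
import numpy as np,cv2
from scipy.spatial.transform import Rotation as R
def ray(f,uv):
    d=np.array([(uv[0]-f["cx"])/f["fx"],(uv[1]-f["cy"])/f["fy"],1.]);d/=np.linalg.norm(d)
    return np.array(f["position"]),R.from_quat(f["rotation"]).apply(d)
def plane(f,uv,z):
    p,d=ray(f,uv);return p+d*(z-p[2])/d[2]
def proj(f,P):
    c=R.from_quat(f["rotation"]).inv().apply(np.asarray(P)-f["position"])
    return np.stack([c[...,0]/c[...,2]*f["fx"]+f["cx"],c[...,1]/c[...,2]*f["fy"]+f["cy"]],-1)
E
python3 - <<'E'
from h import *
from bench import optics
out=[]
for n,(a,b,c,d) in {"scene":((90,180,300,350)),"side":((250,110,400,260))}.items():
    f=optics.grab_frame(n);im=f["pixels"];np.savez(f"{n}.npz",**f)
    cv2.imwrite(f"pics/{n}_rods.png",cv2.resize(im[b:d,a:c,::-1],None,fx=3.5,fy=3.5,interpolation=cv2.INTER_CUBIC))
    hsv=cv2.cvtColor(im,cv2.COLOR_RGB2HSV)
    m=(((hsv[...,0]<8)|(hsv[...,0]>172))&(hsv[...,1]>170)&(hsv[...,2]>80)).astype(np.uint8)
    k,l,st,ce=cv2.connectedComponentsWithStats(m)
    for i in range(1,k):
        if st[i,4]>80: print(n,st[i],ce[i].round(1))
    m=((hsv[...,0]>15)&(hsv[...,0]<35)&(hsv[...,1]>120)&(hsv[...,2]>90)).astype(np.uint8)
    k,l,st,ce=cv2.connectedComponentsWithStats(m)
    for i in range(1,k):
        if st[i,4]>20: print(n,'y',st[i],ce[i].round(1))
for n,(a,b,c,d) in {"scene":((305,110,405,200)),"side":((145,245,275,375))}.items():
    im=optics.grab_frame(n)["pixels"]
    cv2.imwrite(f"pics/{n}_tower.png",cv2.resize(im[b:d,a:c,::-1],None,fx=4.5,fy=4.5,interpolation=cv2.INTER_CUBIC))
E
```

```text
scene [190 228  22  17 289] [200.2 236.1]
scene y [428  13  14  15  44] [433.9  19.8]
scene y [438  23  10   6  26] [442.2  25. ]
scene y [551  26   9   7  25] [554.8  28.6]
scene y [517  30  34  21 175] [533.2  39.3]
scene y [500  40  30  19 146] [514.3  49.4]
scene y [541  80   8   7  25] [544.2  83.2]
scene y [535  87   9   8  26] [538.5  90. ]
scene y [343 148  21   6  57] [353.2 150.5]
scene y [339 154  21   8  62] [347.8 158.3]
side [420 122  18   8 118] [428.6 125.4]
side [311 145  16  10 118] [318.5 149.3]
side y [196 289  27  10 175] [209.3 293.3]
side y [196 306  32  13 125] [212.5 314.2]
```

View pics/scene_rods.png

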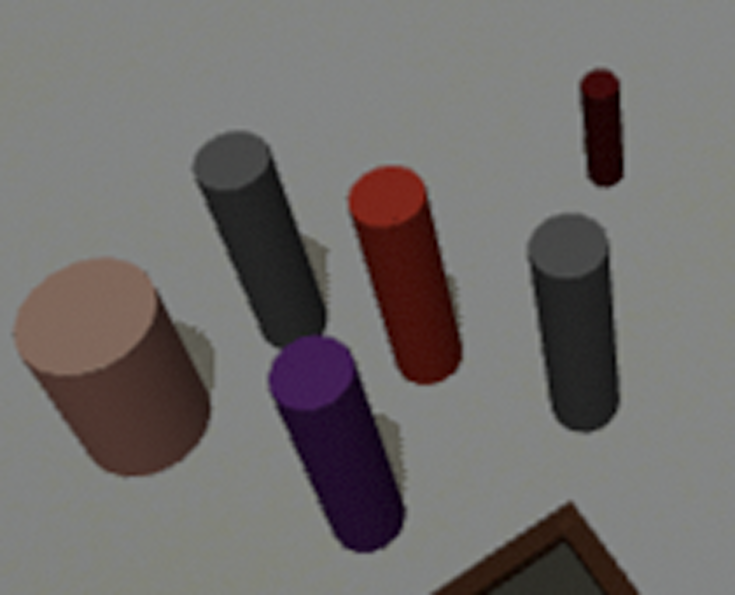

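View pics/side_rods.png

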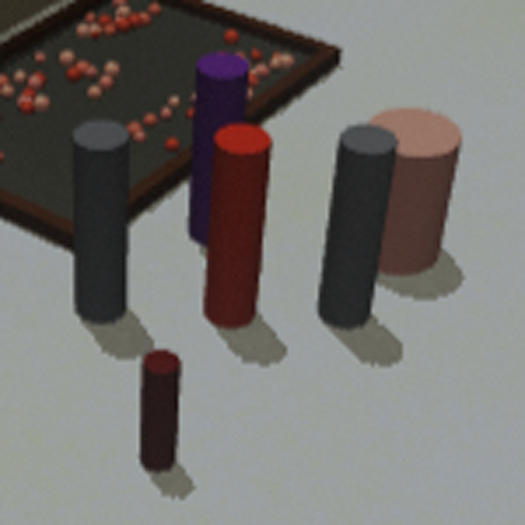

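View pics/scene_tower.png

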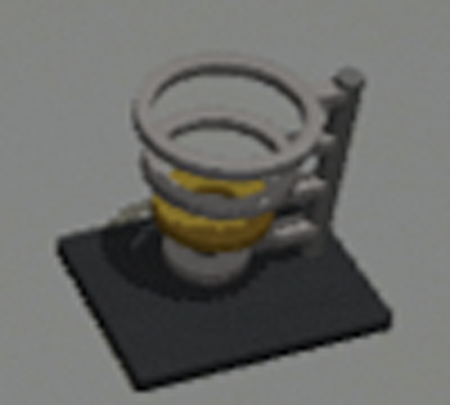

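View pics/side_tower.png

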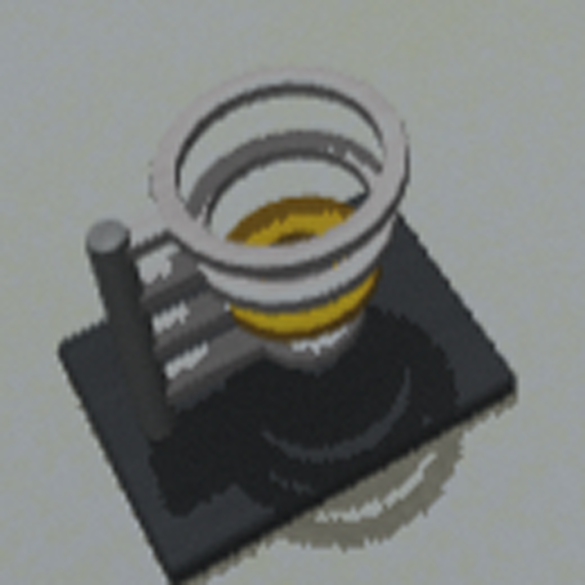

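The crops confirm it: the red rod stands between the two grey ones, with its top at scene (201,236) and side (319,149.5). The top ring shows clearly in both views. Next I'll fit the top ellipse edges on known planes.

```bash
python3 - <<'E'
from h import *
from scipy.optimize import least_squares
F={n:dict(np.load(n+".npz")) for n in("scene","side")}
def circ(f,pts,z,r):
    P=np.array([plane(f,p,z)[:2] for p in pts])
    s=least_squares(lambda c:np.hypot(*(P-c).T)-r,P.mean(0))
    return s.x,np.abs(s.fun).max()
cr=lambda o,s,pts:[(o[0]+(x+.5)/s-.5,o[1]+(y+.5)/s-.5) for x,y in pts]
o={"scene":(305,110),"side":(145,245)}
pt={"scene":[(133,108),(150,75),(180,58),(218,50),(260,56),(300,75),(324,108)],
"side":[(150,180),(165,135),(200,95),(250,72),(300,66),(350,78),(390,110),(408,150)]}
col={"scene":(349,75),"side":(108,236)}
for n in F:
    print(n,'ring',circ(F[n],cr(o[n],4.5,pt[n]),120,44),'column',plane(F[n],cr(o[n],4.5,[col[n]])[0],124))
# red top contours
for n,c in {"scene":(200,236),"side":(319,149)}.items():
    im=F[n]["pixels"].astype(int)
    m=((im[...,0]-im[...,1]>85)).astype(np.uint8)
    m2=np.zeros_like(m)
    m2[c[1]-25:c[1]+25,c[0]-25:c[0]+25]=m[c[1]-25:c[1]+25,c[0]-25:c[0]+25]
    cs,_=cv2.findContours(m2,0,1);k=max(cs,key=cv2.contourArea)
    e=cv2.fitEllipse(k);print(n,e,plane(F[n],e[0],140))
    # foot/other
for nm,pts,z,s in [("red",[(388,197),(243,139)],140,3.5),("greyL",[(232,161),(369,139)],140,3.5),("greyR",[(568,246),(101,136)],140,3.5),("purple",[(312,373),(222,67)],140,3.5),("thin",[(600,84),(161,361)],80,3.5),("pink",[(86,316),(414,133)],100,3.5)]:
    print(nm,[plane(F[n],cr(oo,s,[p])[0],z).round(1) for n,oo,p in zip(F,[(90,180),(250,110)],pts)])
E
```

```text
scene ring (array([501.81087625, 202.19115517]), np.float64(0.8812912441876719)) column [520.15926013 260.29662942 124.        ]
side ring (array([502.34154484, 203.97583514]), np.float64(1.0809823617025032)) column [521.26210017 261.54220397 124.        ]
scene ((200.11647033691406, 235.63247680664062), (14.105490684509277, 20.397239685058594), 73.68986511230469) [ 561.06733561 -193.32002617  140.        ]
side ((318.9696044921875, 149.4355926513672), (7.3272294998168945, 14.499984741210938), 91.45436096191406) [ 561.57217914 -191.06472932  140.        ]
red [array([ 562. , -193.1,  140. ]), array([ 561.6, -191.5,  140. ])]
greyL [array([ 500.2, -241. ,  140. ]), array([ 500.2, -239.8,  140. ])]
greyR [array([ 633.4, -142.6,  140. ]), array([ 633.1, -139.6,  140. ])]
purple [array([ 624. , -262.4,  140. ]), array([ 623.4, -258.8,  140. ])]
thin [array([515.5, -48.4,  80. ]), array([516.3, -47. ,  80. ])]
pink [array([ 509.1, -327.8,  100. ]), array([ 508.6, -325.1,  100. ])]
```

```bash
cat >> h.py <<'E'
def quat(a,s=1): # jaws open along world angle a
    z=np.array([np.cos(a),np.sin(a),0])*s;x=np.array([0,0,-1.]);y=np.cross(z,x)
    return R.from_matrix(np.stack([x,y,z],1)).as_quat()
E
python3 - <<'E'
from h import *
from bench import manip,solver
s=manip.get_state();M=R.from_quat(s["tool_rot"]).as_matrix();print(M.round(2))
for a in (90,80,0,-20):
  for sg in (1,-1):
    q=quat(np.radians(a),sg)
    for p in ([561.6,-192.2,230],[561.6,-192.2,98],[502,203,300],[502,203,162]):
        j=solver.inverse_kinematics(p,q);print(a,sg,p,None if j is None else np.round(j,2))
E
```

```text
[[-0.    0.92  0.4 ]
 [ 0.    0.4  -0.92]
 [-1.   -0.   -0.  ]]
90 1 [561.6, -192.2, 230] [ 0.75  0.51 -0.69  1.89  0.41  0.89  1.42]
90 1 [561.6, -192.2, 98] [ 0.66  0.67 -0.58  1.98  0.59  0.66  1.27]
90 1 [502, 203, 300] [ 0.34  0.48 -1.12  1.92  0.5   1.05  0.59]
90 1 [502, 203, 162] [ 0.11  0.57 -0.8   2.06  0.6   0.76  0.51]
90 -1 [561.6, -192.2, 230] [ 0.2   0.43  0.08  1.92 -0.04  0.8  -1.27]
90 -1 [561.6, -192.2, 98] [ 0.18  0.61  0.1   2.   -0.12  0.53 -1.21]
90 -1 [502, 203, 300] [-0.13  0.31 -0.43  1.94  0.16  0.93 -2.2 ]
90 -1 [502, 203, 162] [-0.4   0.46 -0.1   2.08  0.07  0.61 -2.11]
80 1 [561.6, -192.2, 230] [ 0.72  0.5  -0.65  1.89  0.39  0.88  1.27]
80 1 [561.6, -192.2, 98] [ 0.63  0.66 -0.54  1.98  0.56  0.64  1.13]
80 1 [502, 203, 300] [ 0.31  0.46 -1.06  1.92  0.46  1.04  0.45]
80 1 [502, 203, 162] [ 0.1   0.57 -0.78  2.06  0.59  0.75  0.34]
80 -1 [561.6, -192.2, 230] [ 0.16  0.43  0.13  1.92 -0.07  0.8  -1.42]
80 -1 [561.6, -192.2, 98] [ 0.15  0.61  0.14  2.01 -0.16  0.53 -1.34]
80 -1 [502, 203, 300] [-0.15  0.3  -0.4   1.94  0.15  0.93 -2.37]
80 -1 [502, 203, 1
[... 431 characters left out ...]
2 -0.55  0.59 -2.36]
0 -1 [502, 203, 300] [ 0.32  0.46 -1.07  1.92  0.47  1.04  2.19]
0 -1 [502, 203, 162] [ 0.27  0.69 -1.07  2.05  0.8   0.9   1.88]
-20 1 [561.6, -192.2, 230] [ 0.43  0.44 -0.24  1.91  0.14  0.81 -0.23]
-20 1 [561.6, -192.2, 98] [ 0.37  0.61 -0.16  2.    0.18  0.55 -0.26]
-20 1 [502, 203, 300] [ 0.05  0.34 -0.66  1.93  0.26  0.95 -1.08]
-20 1 [502, 203, 162] [-0.11  0.5  -0.48  2.06  0.37  0.66 -1.18]
-20 -1 [561.6, -192.2, 230] [-0.19  0.5   0.63  1.93 -0.39  0.84 -2.85]
-20 -1 [561.6, -192.2, 98] [-0.14  0.69  0.58  2.02 -0.64  0.62 -2.62]
-20 -1 [502, 203, 300] [ 0.32  0.46 -1.07  1.92  0.47  1.04  1.84]
-20 -1 [502, 203, 162] [ 0.27  0.69 -1.07  2.05  0.8   0.9   1.53]
```

Jaws along y leave 32 mm or more beside each finger, against 19 mm along x. That's the better choice given the grey neighbours at (500,-240) and (633,-141) and the purple one at (624,-260). Next I'll hover and check with the wrist camera.

```bash
python3 - <<'E'
from h import *
from bench import manip,jaws,optics
q=quat(np.pi/2,-1)
manip.move_to([561.6,-192.2,260],q)
s=manip.get_state();f=optics.grab_frame("wrist");print(s["time"],s["eef_pos"].round(1),s["tool_rot"].round(3),s["opening"])
im=f["pixels"];cv2.imwrite("pics/w1.png",im[:,:,::-1])
T=np.array(f["mount"])
def wplane(uv,z):
    d=np.array([uv[0]-f["cx"],uv[1]-f["cy"]]);r=np.hypot(*d);th=r/f["fx"]
    v=np.array([*(d/r*np.sin(th)),np.cos(th)]);M=R.from_quat(s["tool_rot"]).as_matrix()
    v=M@T[:3,:3]@v;p=s["eef_pos"]+M@T[:3,3];return p+v*(z-p[2])/v[2]
i=im.astype(int);m=(i[...,0]-i[...,1]>85).astype(np.uint8)
cs,_=cv2.findContours(m,0,1)
for k in cs:
    if cv2.contourArea(k)>150:
        e=cv2.fitEllipse(k);print(np.round(e[0],1),np.round(e[1],1),wplane(e[0],140).round(1))
E
```

```text
2.325 [ 561.3 -193.7  260. ] [-0.5   -0.499  0.501 -0.5  ] 85.40113659195927
[546.8 254.5] [12.7 26.5] [ 502.2 -502.   140. ]
```

View pics/w1.png

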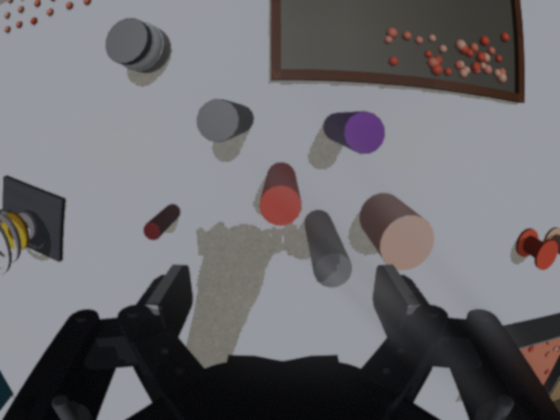

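The wrist view shows the red rod's top at about (281,206) between the two fingers. The rods beside it are clear.

```bash
cat >> h.py <<'E'
def wplane(f,s,uv,z):
    T=np.array(f["mount"])
    d=np.array([uv[0]-f["cx"],uv[1]-f["cy"]]);r=np.hypot(*d);th=r/f["fx"]
    v=np.array([*(d/r*np.sin(th)),np.cos(th)]);M=R.from_quat(s["tool_rot"]).as_matrix()
    v=M@T[:3,:3]@v;p=s["eef_pos"]+M@T[:3,3];return p+v*(z-p[2])/v[2]
E
python3 - <<'E'
from h import *
from bench import manip,optics
s=manip.get_state();f=optics.grab_frame("wrist")
i=f["pixels"].astype(int);print(i[206,281],i[180,281],s["eef_pos"].round(1))
hsv=cv2.cvtColor(f["pixels"],cv2.COLOR_RGB2HSV)
m=((i[...,0]-i[...,1]>70)&(i[...,0]>150)).astype(np.uint8);m[:, :255]=0;m[:,310:]=0;m[:160]=0;m[235:]=0
k=max(cv2.findContours(m,0,1)[0],key=cv2.contourArea);e=cv2.fitEllipse(k);print(e,wplane(f,s,e[0],140),wplane(f,s,(281,206),140))
E
```

```text
[144  65  58] [87 59 60] [ 561.3 -193.7  260. ]Traceback (most recent call last):
  File "<stdin>", line 7, in <module>
ValueError: max() iterable argument is empty
```

```bash
python3 - <<'E'
from h import *
from bench import manip,optics
s=manip.get_state();f=optics.grab_frame("wrist")
i=f["pixels"].astype(int)
m=((i[...,0]-i[...,1]>55)&(i[...,0]>115)).astype(np.uint8);m[:, :255]=0;m[:,310:]=0;m[:160]=0;m[235:]=0
k=max(cv2.findContours(m,0,1)[0],key=cv2.contourArea);e=cv2.fitEllipse(k);print(e,wplane(f,s,e[0],140),wplane(f,s,(281,206),140))
E
```

```text
((280.05145263671875, 204.87774658203125), (38.225486755371094, 39.398277282714844), 91.91352844238281) [ 560.93936061 -191.57558704  140.        ] [ 559.96093979 -192.36753102  140.        ]
```

All three views agree within about 1.5 mm, so I'll descend and grip.

```bash
python3 - <<'E'
from h import *
from bench import manip,jaws,optics
manip.line_to([561.4,-191.0,98],speed=120)
s=manip.get_state();print(s["time"],s["eef_pos"].round(1),s["wrist_force"].round(1))
o=jaws.move_gripper(20,force=40)
s=manip.get_state();print(o,s["opening"],s["wrist_force"].round(1))
manip.line_to([561.4,-191.0,285],speed=120)
s=manip.get_state();print(s["time"],s["eef_pos"].round(1),s["wrist_force"].round(1),s["opening"])
for n in("scene","side"): cv2.imwrite(f"pics/{n}2.png",optics.grab_frame(n)["pixels"][...,::-1])
E
```

```text
3.975 [ 562.  -191.2   98.7] [-0.7  0.4  0.9]
False 34.7758291280962 [0.2 0.3 3.3]
6.2 [ 560.9 -190.8  284.1] [ 0.4  0.6 -2.3] 34.73970919112567
```

View pics/scene2.png

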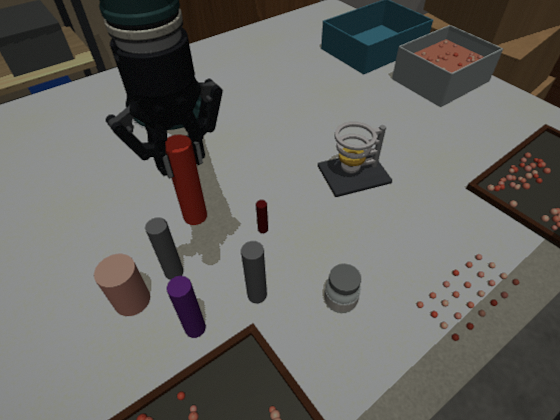

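View pics/side2.png

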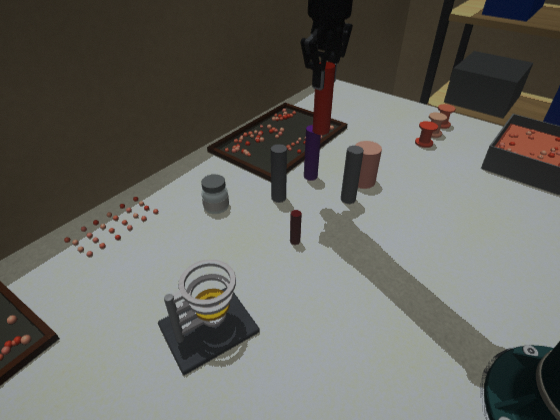

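The rod is held upright with its top at scene (180,143), and the bystanders haven't moved. Next I'll carry it over the tower and check its axis there.

```bash
cat > chk.py <<'E'
from h import *
from bench import manip,optics
def check(tag,box):
    s=manip.get_state();print(s["time"],s["eef_pos"].round(1),s["wrist_force"].round(1),s["opening"])
    for n in("scene","side"):
        f=optics.grab_frame(n);im=f["pixels"];cv2.imwrite(f"pics/{n}{tag}.png",im[...,::-1])
        i=im.astype(int);m=((i[...,0]>2.2*i[...,1])&(i[...,0]>55)).astype(np.uint8)
        k,l,st,ce=cv2.connectedComponentsWithStats(m)
        x,y=proj(f,np.array([*s["eef_pos"][:2],s["eef_pos"][2]-30]))
        j=min((a for a in range(1,k) if st[a,4]>150),key=lambda a:np.hypot(*(ce[a]-[x,y])))
        ys,xs=np.nonzero(l==j)
        # mid-line of rows -> fit
        rows=np.unique(ys)[8:-8];mid=[xs[ys==r].mean() for r in rows]
        p=np.polyfit(rows,mid,1)
        top,bot=(np.polyval(p,rows[0]),rows[0]),(np.polyval(p,rows[-1]),rows[-1])
        c=s["eef_pos"][:2]
        A=proj(f,np.array([[*c,s["eef_pos"][2]+30],[*c,s["eef_pos"][2]-90]]))
        sl=(A[1,0]-A[0,0])/(A[1,1]-A[0,1])
        print(n,st[j],"slope",p[0].round(3),"vertical",sl.round(3),"offset px at bottom",(np.polyval(p,A[1,1])-A[1,0]).round(2))
E
python3 - <<'E'
from chk import *
check("3",0)
manip.line_to([502.1,203.0,285],speed=180)
check("4",0)
E
```

```text
6.3 [ 561.  -190.9  284.2] [-0.  -0.6 -0.9] 35.30675122936736
scene [ 165  135   41   90 2017] slope 0.224 vertical 0.26 offset px at bottom -2.77
side [307  62  28  73 972] slope -0.177 vertical -0.078 offset px at bottom -1.67
8.7667 [502.3 202.  284.9] [ 0.5  0.3 -2.2] 34.96526526108874
scene [ 353   32   29   79 1040] slope -0.241 vertical -0.166 offset px at bottom -0.81
side [ 182  162   30   96 2003] slope 0.095 vertical 0.172 offset px at bottom -2.23
```

View pics/scene4.png

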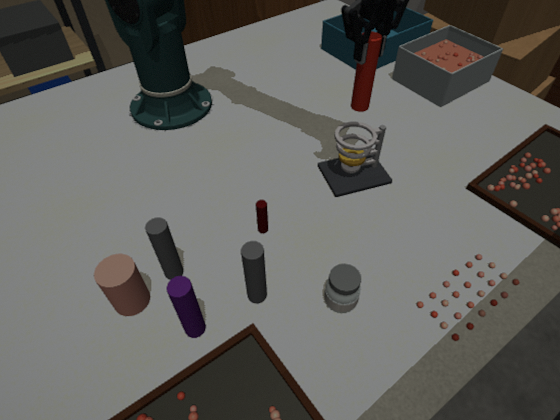

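View pics/side4.png

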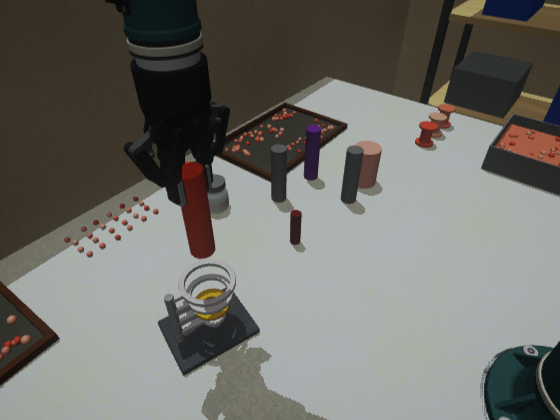

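The rod's slope differs from vertical in both views, so it may be tilted in the grip. I'll measure the tilt in 3D from the two axis planes.

```bash
cat > tilt.py <<'E'
from h import *
from bench import manip,optics
def tilt(tag,zlo=-85,zhi=-8):
    s=manip.get_state();e=s["eef_pos"];N=[];Ps=[]
    for n in("scene","side"):
        f=optics.grab_frame(n);im=f["pixels"];i=im.astype(int)
        m=((i[...,0]>2.0*i[...,1])&(i[...,0]>45))
        A=proj(f,np.array([[*e[:2],e[2]+zhi],[*e[:2],e[2]+zlo]]))
        rows=np.arange(int(np.ceil(A[0,1])),int(A[1,1]));L=[];Rr=[]
        for r in rows:
            x0=int(round(np.interp(r,A[:,1],A[:,0])));xs=np.nonzero(m[r,x0-24:x0+25])[0]+x0-24
            L.append(xs.min());Rr.append(xs.max())
        def line(v):
            p=np.polyfit(rows,v,1);res=np.abs(np.polyval(p,rows)-v);k=res<2.5
            return np.polyfit(rows[k],np.array(v)[k],1)
        pl,pr=line(L),line(Rr)
        # angular bisector via rays: tangent planes of cylinder -> normals
        nn=[]
        for p in (pl,pr):
            a=ray(f,(np.polyval(p,rows[0]),rows[0]))[1];b=ray(f,(np.polyval(p,rows[-1]),rows[-1]))[1]
            c=np.cross(a,b);nn.append(c/np.linalg.norm(c))
        nm=nn[0]+nn[1];nm/=np.linalg.norm(nm);N.append(nm);Ps.append(np.array(f["position"]))
        print(n,"L,R slopes",pl[0].round(3),pr[0].round(3),"vert",((A[1,0]-A[0,0])/(A[1,1]-A[0,1])).round(3))
        x,y=A.mean(0).astype(int)
        cv2.imwrite(f"pics/{n}_{tag}.png",cv2.resize(im[max(0,y-80):y+80,x-80:x+80,::-1],None,fx=3.5,fy=3.5,interpolation=cv2.INTER_CUBIC))
    d=np.cross(*N);d/=d[2]
    out=[]
    for z in(e[2]+20,e[2]-98):
        A=np.array([q[:2] for q in N]);b=[N[k]@Ps[k]-N[k][2]*z for k in(0,1)]
        out.append(np.linalg.solve(A,b))
    print("t",s["time"],"eef",e.round(1),"dir",d.round(3),"axis at grip",out[0].round(1),"at foot",out[1].round(1))
    return d,out
E
python3 -c "
from tilt import *
tilt('t5')"
```

```text
scene L,R slopes -0.156 -0.192 vert -0.166
side L,R slopes 0.171 0.127 vert 0.172
t 8.8667 eef [502.3 202.2 285. ] dir [ 0.083 -0.083  1.   ] axis at grip [503.9 199.5] at foot [494.1 209.3]
```

View pics/side_t5.png

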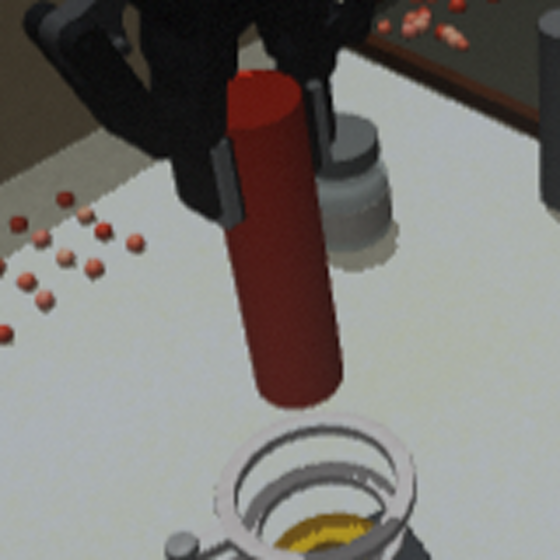

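View pics/scene_t5.png

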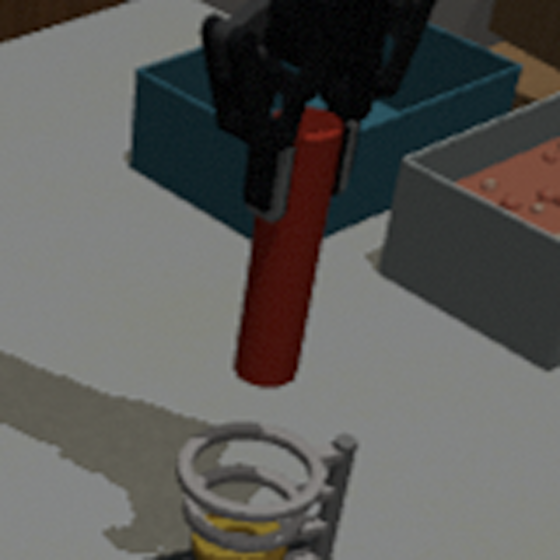

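Both cameras look along almost the same line, which runs (0.66,-0.75) in plan. Tilt along that line can't be measured well, and the apparent (0.083,-0.083) tilt lies exactly on it. Across the line the tilt is about 0.007 and the offset about 1 mm. The flat pads only allow tilt about y, which would show across the line, so the rod is upright and centred to within the noise. I'll go down to just above the top ring, look, then lower it under force watch.

```bash
python3 - <<'E'
from tilt import *
manip.line_to([502.7,203.6,229],speed=80)
tilt('t6')
E
```

```text
scene L,R slopes -0.17 -0.191 vert -0.168
side L,R slopes 0.156 0.132 vert 0.175
t 9.8167 eef [503.1 203.8 229.3] dir [ 0.108 -0.108  1.   ] axis at grip [506.8 199. ] at foot [494.1 211.8]
```

View pics/side_t6.png

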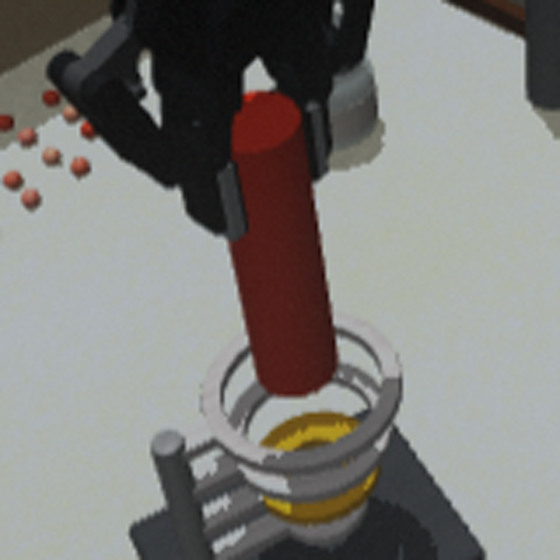

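View pics/scene_t6.png

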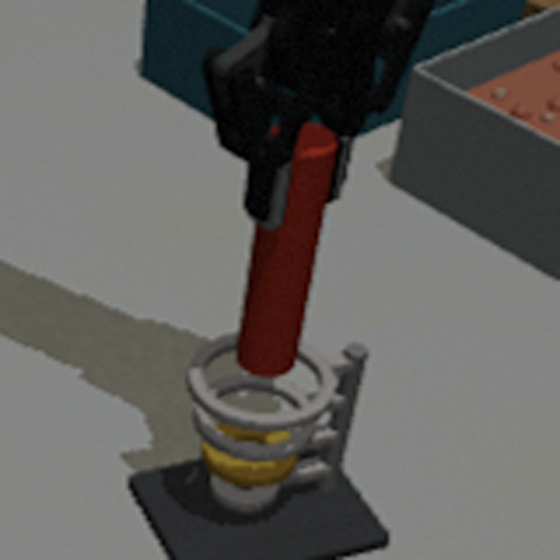

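```bash
python3 - <<'E'
from tilt import *
s=manip.get_state();e=s["eef_pos"]
for n,p in(("scene",(266,375)),("side",(297,396))):
    f=optics.grab_frame(n);A=proj(f,np.array([[*e[:2],e[2]-8],[*e[:2],e[2]-85]]));x,y=A.mean(0).astype(int)
    uv=(x-80+p[0]/3.5,max(0,y-80)+p[1]/3.5)
    P=plane(f,uv,e[2]-98.7);h=np.array(f["position"])[:2]-P[:2];h/=np.linalg.norm(h)
    print(n,"foot centre",(P[:2]-18*h).round(1),"eef",e.round(1))
E
```

```text
scene foot centre [502.  206.2] eef [503.2 203.8 229.6]
side foot centre [505.8 203.9] eef [503.2 203.8 229.6]
```

The bottom edge puts the foot at about (504,205) against the TCP at (503,204), so the rod is upright. In the pictures the foot sits centred over the top ring. Now I'll lower it, watching the force.

```bash
python3 - <<'E'
from tilt import *
manip.line_to([502.0,202.6,200],speed=60)
s=manip.get_state();print(s["time"],s["eef_pos"].round(1),s["wrist_force"].round(1))
manip.line_to([502.0,202.6,172],speed=40)
s=manip.get_state();f0=s["wrist_force"];print(s["time"],s["eef_pos"].round(1),f0.round(1))
z=172
while z>158:
    z-=1.5; manip.line_to([502.0,202.6,z],speed=15)
    s=manip.get_state();print(s["time"],s["eef_pos"].round(1),s["wrist_force"].round(1))
    if s["wrist_force"][2]>2.5 or s["time"]>22: break
tilt('t7')
E
```

```text
10.65 [502.  202.6 199.7] [-0.4 -0.2 -0.5]
11.5 [502.2 202.7 172.1] [ 0.2 -0.9 -1.4]
11.75 [502.1 202.6 170.6] [-0.1  1.  -1.1]
12.0 [502.  202.6 169. ] [ 0.4 -0.7 -1.6]
12.25 [501.9 202.6 167.4] [-0.1 -0.2 -1.8]
12.5 [501.9 202.6 165.9] [ 0.  -0.5 -1.8]
12.75 [501.9 202.6 164.4] [-0.3 -0.7 -1.9]
13.0 [501.9 202.6 162.9] [ 0.1  0.3 -1.3]
13.25 [502.4 202.7 162.3] [-1.1 -1.2  5. ]Traceback (most recent call last):
  File "<stdin>", line 11, in <module>
  File "tilt.py", line 12, in tilt
    L.append(xs.min());Rr.append(xs.max())
             ~~~~~~^^
    return umr_minimum(a, axis, None, out, keepdims, initial, where)
ValueError: zero-size array to reduction operation minimum which has no identity
```

Contact came at TCP z of about 162.5, against 162.7 expected for the yellow ring, with 5 N of upward force. I'll look before releasing.

```bash
cat > look.py <<'E'
import sys
from h import *
from bench import manip,optics
def look(tag):
    t=[]
    for n in("scene","side"):
        f=optics.grab_frame(n);x,y=proj(f,np.array([502,203,140.])).astype(int)
        t.append(cv2.resize(f["pixels"][max(0,y-70):max(0,y-70)+140,x-55:x+55,::-1],(396,504),interpolation=cv2.INTER_CUBIC))
    cv2.imwrite(f"pics/look{tag}.png",np.hstack(t));s=manip.get_state();print(s["time"],s["eef_pos"].round(1),s["wrist_force"].round(1),s["opening"])
E
python3 -c "
from look import *
look('7')"
```

```text
13.4 [502.4 202.7 162.3] [-1.4 -0.9  5.1] 35.32813574584444
```

View pics/look7.png

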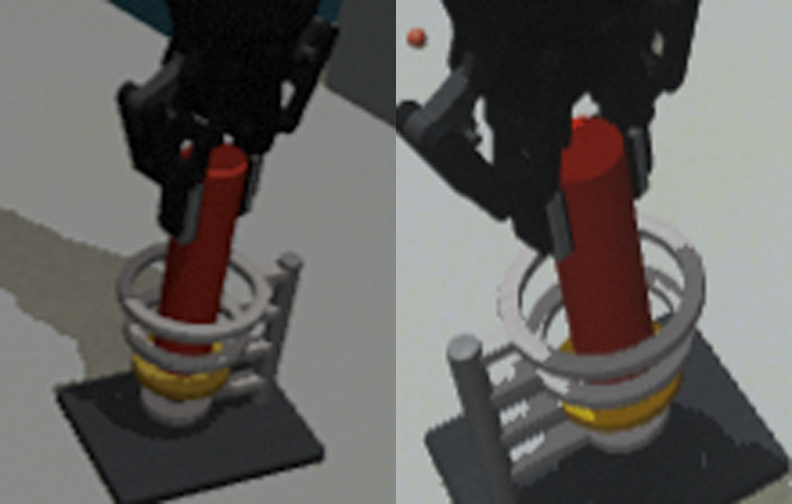

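The rod stands through both wide rings on the yellow ring, with even clearance in both views. I'll release and retreat straight up.

```bash
python3 - <<'E'
from look import *
from bench import jaws
jaws.move_gripper(44); manip.wait(0.3)
look('8a')
jaws.move_gripper(75)
manip.line_to([502.0,202.6,300],speed=100)
look('8')
f=optics.grab_frame("scene");cv2.imwrite("pics/scene8.png",f["pixels"][...,::-1])
E
```

```text
14.0583 [502.  202.6 161.4] [0.6 0.3 0.6] 43.98062010313814
16.1 [501.7 202.4 299.3] [ 0.4 -0.3 -0.2] 75.11073053283727
```

View pics/look8.png

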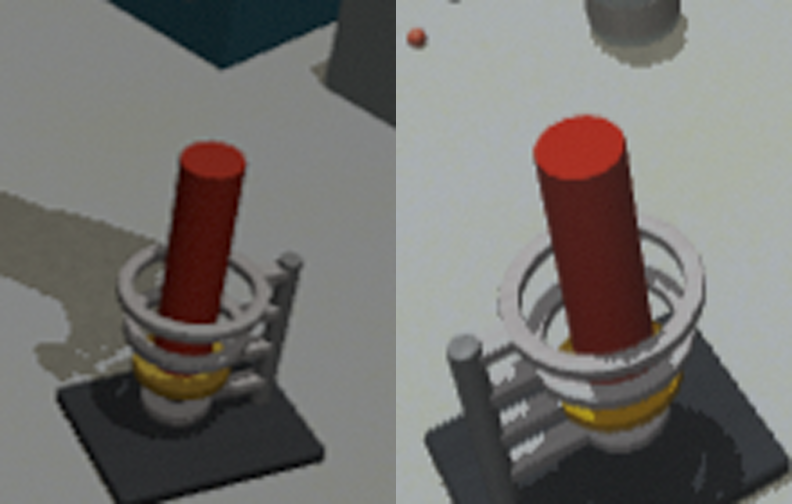

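View pics/scene8.png

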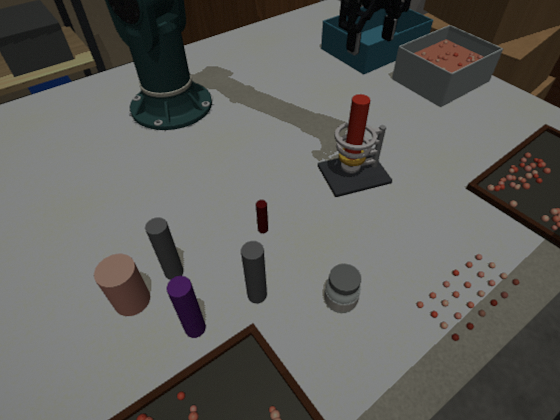

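The rod stands free on the yellow ring, with its top at scene (360,100). The pink rod (123,285), the thin dark rod (262,216) and the look-alikes are all where they were, and the gripper is clear. I'm handing in.

```bash
python3 - <<'E'
from h import *
from bench import manip,optics
for n,f in ((n,optics.grab_frame(n)) for n in("scene","side")):
    i=f["pixels"].astype(int);m=(i[...,0]-i[...,1]>85).astype(np.uint8);x,y=proj(f,np.array([502,203,204.])).astype(int)
    w=np.zeros_like(m);w[y-14:y+14,x-18:x+18]=m[y-14:y+14,x-18:x+18]
    k=max(cv2.findContours(w,0,1)[0],key=cv2.contourArea);e=cv2.fitEllipse(k);print(n,plane(f,e[0],204).round(1))
manip.sign_off();print(manip.get_state()["time"])
E
```

```text
scene [501.9 200.4 204. ]
side [502.1 203.1 204. ]
the job is handed in; nothing more can be done
the job is handed in; nothing more can be done
```

The bright red rod is standing upright on the yellow ring, and I've handed the job in. I gripped it near its top with the jaws along y, because the grey and purple look-alikes left more room that way than along x. I lowered it through the two wide rings in 1.5 mm steps until it touched, then released it and backed straight up. The clock read about 16 s at my last check, just before handing in.

**Final checks:**
- **Contact:** it came at tool height 162.5 mm, against 162.7 mm expected for the yellow ring, with about 5 N of force.
- **Position:** after release, the rod's top is at (502, 200–203) with the ring axis at (502, 203). That assumes the top is at 204 mm, and it agrees with the rod standing upright.
- **Bystanders:** the pink rod, the thin dark rod and the look-alikes look unmoved in the pictures, and the gripper is well clear.

**Check that disagreed:** the two-view tilt estimate showed about 0.1 rad (6°) while the rod was held. That tilt lay along the line the two cameras nearly share, where it can't be measured well. The position of the rod's foot did not support it, so I did not act on it.

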